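Slide the lens carrier board home in the test jig and latch it

ROBOT

A 6-joint arm with a two-finger parallel gripper is mounted at the origin on a cart in front of the work surface, level with it; the furniture and walls round the work are solid. World frame = base frame: x ahead of the robot, y to its left, z up, the work surface at z = 0. Lengths are in m, angles in rad, forces in N, time in s.
With the tool pointing down it reaches from about 0.35 to 0.85 m from the base axis. Payload 8.1 kg.
Tool frame: the origin (TCP) lies midway between the tips of the shut fingers; the grasp point (between the pads) lies robot.grip_depth behind it (robot.grip_depth is the distance from the TCP to the grasp point, in m); z points along the fingers, y is the line along which they close (so a half turn about z gives the same grasp; the last joint's range is limited). The gripper opens to 93 mm and grips with 3 to 60 N. Pads are 15 mm wide; open, the fingers measure 128 mm over their backs; the gripper's body (75 mm by 188 mm) begins 65 mm behind the grasp point.
Start: joints at [-0.085, 0.13, 1.488, -0, 1.523, -0.085], TCP at [0.6, 0, 0.219] pointing down, gripper open.
Joint ranges: [-2.96, 2.96], [-0.89, 2.26], [0.02, 2.5], [-1.34, 4.48], [0, 2.73], [-2.66, 2.66]. Speed limits (rad/s): [2.39, 2.39, 2.79, 3.14, 3.14, 3.14].

INTERFACE

Orientations are given as a rotation vector (axis times angle).
In Python, from plant import robot gives the robot as it stands.
- The arm moves only by the tool carry_out, never from a script. Its argument "rows" is a list of rows, each a list of 6 numbers: the shift along the tool's x, y, z in m, then the turn, a rotation vector about the tool's x, y, z in degrees. A call has 1 to 12 rows; each row is the pose to reach, as a shift and turn from the pose commanded when the call began, along the tool's axes at that moment; what a row does not reach only later rows make up. A row lasts 1/8 s, in which the tool goes at most 62.5 mm and 10.7 degrees, less where a joint would pass 70% of its speed; a pose out of reach is approached as far as the arm can. A call with a gripper value outside its range is refused whole. "jaw" is the closure in counts, from 0 (fully open) to 255 (shut), set as the call begins (left out, the last holds). The fingers move at their own pace and stop on an object; "force" is the grip in N (left out, the last holds). Time passes only in rows, so rows that repeat a pose let the fingers close. It gives the time, the measured TCP pose, the force, the opening and the grip force at its end, in the units of the state.
- robot.read_state(): the state, without advancing time (a new reading comes with each control period).
- robot.read_camera(name): name is "scene" or "side" or "wrist"; returns the picture (420x560x3 uint8, red, green, blue); there is no depth.
- robot.camera_model(name): a dict with "fx", "fy", "cx", "cy" (pixels), "dist" ([k1, k2, p1, p2, k3] as OpenCV has them; the pictures are not rectified), "R" (3x3) and "t" (3): a world point X has camera coordinates R X + t; the wrist camera has in their place "mount" (4x4, takes a point from camera to tool coordinates, whose origin is the TCP and whose axes are the flange's). Camera axes: x right, y down, z forward; pixel columns grow to the right and rows downward; lengths in m; the calibration is good to about 2 mm. A picture is of the moment at which its call begins: read the wrist's pose just before it. camera_model takes no time and is no camera call.
- robot.close_job(): hands the job in; it is judged then, once.
Trained networks look in the newest picture that a camera, given by its name, has taken for a name from the list of things; names that differ only in an ending like _2 or _b are one class to them, and where a whole thing is asked for, a point or a joint stands for the part that bears it (a point fixed in the world has none). Each returns a list of dicts, best first, with "conf" (0 to 1); they miss things now and then, are a little off and sometimes report something else, mostly with a low value. They report only what shows in the picture. A call takes as long as a camera call. They do not tell look-alikes from the thing itself.
- robot.outline_of(camera, target): "pixels" (420x560 bool, what is visible of it) and "pixel" ([column, row] in pixels, amid what is visible of it).
The state is a dict: "t": time; "q": joint angles; "dq": joint speeds; "joint_torque": joint torques, N m; "tool_pos": TCP position; "orientation": TCP orientation; "force": force on the tool from outside, world axes, zero at the start; "wrist_torque": the same for the moment, N m; "opening": finger opening in m; "gripper_force": force on a finger pad.
Only numpy, scipy, OpenCV 4.12 (cv2) and the standard library are available. Lean on these libraries where they do the work, as an engineer would, in place of code of your own. Each camera call takes 0.05 s, during which the arm holds its last target. There are 200 camera calls.

TASK

Push the blue board that carries the lens ring along the jig's rails with a fingertip until it drops flat into its locating nest over the detector. Then push the latch arm with the red knob round until it lies square across the board. Only push, do not lift anything: the lens ring stays untouched in its pocket, and the power meter, the cutters and the small lens ring beside the jig stay where they are.

Things in the scene. Friction and masses are not known exactly. Their poses are not given: they have to be found in the camera images.
- jig: jig fixed to the bench: grey base 280 x 164 mm, top 10 mm high, two white rails between dark guides. Origin: underside centre; x: slide direction, z up. In its frame, mm: rails at |y| 41 to 57, top z = 26 from x = -136 to 6, then a 5 mm step down to the nest (z = 21) up to the end stop at x = 130. Guides |y| 57 to 75, top z = 32. Between the rails only the base; the -x end is open.
- board: loose blue board 120 (along x) x 110 x 10 mm, about 0.45 kg, flat on the rails (2 mm play each side). Origin: centre of underside; x: slide direction, z up. Starts with its origin at jig x = -72 to -20 mm. Pushed in jig +x (about 2 to 5 N) its front edge dips over the step; it slides on tilted until its rear edge drops off the step too.
- push_edge (a point): middle of the board's rear (-x) face, 10 mm high, point at half its height, where a fingertip can push; below and behind it there is free space down to the base plate (z = 10 mm)
- nest (a point): where the board's origin lies when seated in the middle of the nest: jig (68, 0, 21) mm; the nest is 4 mm longer than the board. Below it, at jig x = 83 mm, a black detector disc with amber glass, top 17 mm above the bench
- lens_cell_1: black lens ring, 34 mm diameter, 14 mm high, lying loose in a 5 mm deep round pocket of the board centred 15 mm ahead (+x) of the board's origin. Origin: centre of its underside
- latch (a joint): angle (rad) of the flat steel latch arm, 14 mm wide, underside 33, top 38 mm above the bench, pivot at jig (30, -67) mm. 0: points back along the guide (jig -x); 1.57: straight across the seated board (jig +y); negative: swung outward. Stops at -0.6 and 1.6; stays where left (about 1 N at the knob). A board not down in its nest blocks it
- latch_pivot (a point): the latch's pivot axis, at the arm's underside
- latch_knob (a point): top centre of the red knob on the latch arm, 40 mm from the pivot; an upright pin 11 mm in diameter that stands 19 mm above the arm (top 57 mm above the bench)
- power_meter: hand-held optical power meter 134 x 78 x 30 mm lying beside the jig; leave it alone
- flush_cutters: red-handled flush cutters 48 x 141 x 12 mm lying beside the jig; leave them alone
- lens_cell_2: smaller black lens ring, 28 mm diameter, 11 mm high, lying on the bench beside the jig; leave it alone
Mind the look-alikes: they are no part of the job. Leave any pink or turquoise look-alike of the lens_cell_1 alone.

How it is judged:
By the outcome, as a careful person would: the job done as asked, in the order asked, and still so for the second after the job is handed in, with the robot touching nothing.
It also fails if it takes over 51 s, if anything falls off the work surface, if the arm or the gripper's body presses on something with over 40 N, if the wrist force passes 120 N, or if a joint passes its speed limit or range.

## Working session

There is one attempt and no reset: what is moved stays moved. The work goes in short steps, Python scripts to look and compute and a tool call to move; the robot and the scene stay as the last step left them, time stands still between calls to the robot, and variables do not carry over. Pictures are saved under pics/ and viewed, at most 10 in all, crops included, and the job is handed in when it is done.

Besides the shell and the picture viewer there is one more tool, called after ">>>" in YAML: its name, and indented under it one key for each argument. carry_out: Moves the arm, as the interface text tells. Its arguments: {"type":"object","properties":{"rows":{"type":"array"},"jaw":{"type":"number"},"force":{"type":"number"}},"required":["rows"]}

```bash
mkdir -p pics; python3 - <<'E'
from plant import robot
import cv2
for c in ("scene","side"):
    im=robot.read_camera(c); cv2.imwrite(f"pics/{c}0.png",im[:,:,::-1])
    m=robot.camera_model(c); print(c,m)
    for n in ("jig","board","lens_cell_1","latch","latch_knob","push_edge"):
        try:
            r=robot.outline_of(c,n); print(n,[(round(d["conf"],2),[int(v) for v in d["pixel"]],int(d["pixels"].sum())) for d in r[:4]])
        except Exception as e: print(n,e)
s=robot.read_state(); print(s["t"],s["tool_pos"],s["orientation"],robot.grip_depth)
E
```

```text
scene {'fx': 441.16555635089526, 'fy': 441.16555635089526, 'cx': 285.0184332370526, 'cy': 209.35093460054014, 'dist': array([-0.11455142,  0.        ,  0.        ,  0.        ,  0.        ]), 'R': array([[ 0.4774476 ,  0.8784776 ,  0.01791319],
       [ 0.58752571, -0.30402511, -0.74992151],
       [-0.65334319,  0.36857269, -0.66128424]]), 't': array([-0.16508066, -0.30991439,  1.29495834])}
jig [(0.73, [311, 237], 6405), (0.44, [276, 186], 315)]
board [(0.82, [276, 228], 2411), (0.67, [310, 235], 6368)]
lens_cell_1 [(0.69, [212, 280], 286), (0.66, [285, 219], 264), (0.66, [370, 191], 186), (0.59, [237, 209], 129)]
latch [(0.72, [276, 185], 360), (0.53, [324, 234], 165)]
latch_knob [(0.73, [324, 233], 209)]
push_edge [(0.84, [278, 228], 2428)]
side {'fx': 429.7804064414194, 'fy': 429.7804064414194, 'cx': 281.86852774830635, 'cy': 207.70538320659185, 'dist': array([-0.01064599,  0.        ,  0.        ,  0.        ,  0.        ]), 'R': array([[-0.93840349,  0.34545916,  0.00753993],
       [ 0.25406072,  0.7045905 , -0.66257481],
       [-0.2342051 , -0.61984692, -0.74895779]]), 't': array([ 0.55112999, -0.04280516,  0.97298169])}
jig [(0.96, [291, 244], 6167)]
board [(0.83, [269, 201], 2117)]
lens_cell_1 [(0.64, [309, 183], 75), (0.64, [268, 202], 2217), (0.57, [328, 302], 275), (0.51, [275, 200], 189)]
latch [(0.69, [252, 231], 205)]
latch_knob [(0.79, [249, 228], 234)]
push_edge [(0.65, [270, 203], 2264)]
0.7 [6.00023776e-01 2.79964421e-05 2.18656828e-01] [2.22144440e+00 2.22139346e+00 5.87277107e-05] 0.0188
```

View pics/scene0.png

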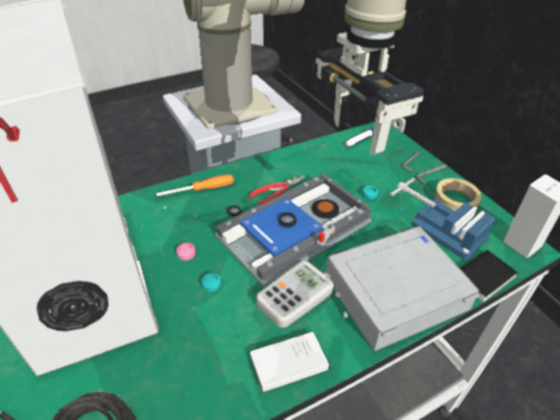

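View pics/side0.png

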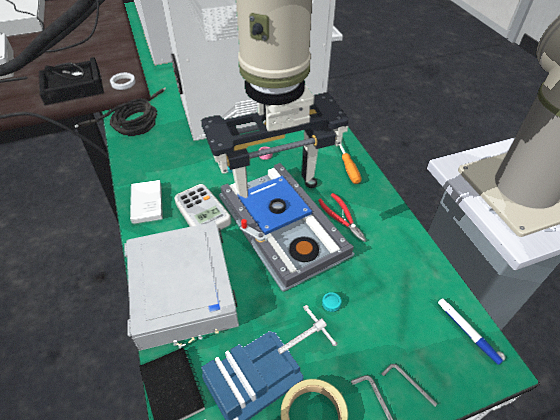

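```bash
cat > h.py <<'E'
from plant import robot
import numpy as np, cv2
from scipy.optimize import minimize
def proj(m,P,RT=None):
    R,t=(m["R"],m["t"]) if RT is None else RT
    return cv2.projectPoints(np.asarray(P,float).reshape(-1,1,3),cv2.Rodrigues(np.array(R))[0],np.array(t,float),
      np.array([[m["fx"],0,m["cx"]],[0,m["fy"],m["cy"]],[0,0,1]]),m["dist"])[0].reshape(-1,2)
def unproj(m,px,z,RT=None):
    R,t=(m["R"],m["t"]) if RT is None else RT
    K=np.array([[m["fx"],0,m["cx"]],[0,m["fy"],m["cy"]],[0,0,1]])
    u=cv2.undistortPoints(np.array(px,float).reshape(1,1,2),K,m["dist"]).ravel()
    d=R.T@np.array([u[0],u[1],1]); o=-R.T@t
    return o+d*(z-o[2])/d[2]
def box(x0,x1,y0,y1,z0,z1): return np.array([[x,y,z] for x in(x0,x1) for y in(y0,y1) for z in(z0,z1)])/1000
def jw(p,P):
    c,s=np.cos(p[2]),np.sin(p[2]); P=np.asarray(P,float)
    return np.c_[p[0]+c*P[:,0]-s*P[:,1],p[1]+s*P[:,0]+c*P[:,1],P[:,2]]
def hullmask(pts):
    im=np.zeros((420*4,560*4),np.uint8); cv2.fillConvexPoly(im,cv2.convexHull((pts*4+2).astype(np.int32)),1)
    return cv2.resize(im.astype(np.float32),(560,420),interpolation=cv2.INTER_AREA)
def iou(a,b): return np.minimum(a,b).sum()/np.maximum(a,b).sum()
E
python3 - <<'E'
from h import *
import json
ims={c:robot.read_camera(c) for c in("scene","side")}; M={c:robot.camera_model(c) for c in ims}
J={};B={};K={}
for c in ims:
    J[c]=robot.outline_of(c,"jig")[0]["pixels"]; B[c]=robot.outline_of(c,"board")[0]["pixels"]; K[c]=robot.outline_of(c,"latch_knob")[0]["pixel"]
    im=ims[c].astype(int); a=(im[...,0]>im[...,2]+50)&(im[...,0]>110)&(im[...,1]>50)&(im[...,0]>im[...,1]+20)
    y,x=np.nonzero(a); g=np.array((325,207) if c=="scene" else (304,248)); k=np.hypot(x-g[0],y-g[1])<14
    d=np.array([x[k].mean(),y[k].mean()]); print(c,"det",d,k.sum(),unproj(M[c],d,.017),"knob",K[c],unproj(M[c],K[c],.05))
    J[c]=J[c].astype(np.uint8)
    J[c]=hullmask(np.argwhere(J[c])[:,::-1].astype(float)); B[c]=hullmask(np.argwhere(B[c])[:,::-1].astype(float))
jp=np.r_[box(-140,140,-82,82,0,10),box(-140,140,-75,75,10,32)]
def f(p,cs): return -sum(iou(hullmask(proj(M[c],jw(p,jp))),J[c]) for c in cs)
dt=unproj(M["scene"],[325,207],.017); ln=unproj(M["scene"],[287,219],.045)
v=dt-ln; yaw=np.arctan2(v[1],v[0]); p0=np.array([dt[0]-.083*np.cos(yaw),dt[1]-.083*np.sin(yaw),yaw]);print(p0)
for cs in(["scene"],["side"],["scene","side"]):
    r=minimize(f,p0,args=(cs,),method="Nelder-Mead",options=dict(initial_simplex=p0+np.array([[0,0,0],[.02,0,0],[0,.02,0],[0,0,.15]])))
    print(cs,r.x.round(4),r.fun, "det",jw(r.x,[[.083,0,.017]]))
p=r.x
for cs in(["scene"],["side"]):
  g=[(sum(iou(hullmask(proj(M[c],jw(p,box(s-60,s+60,-55,55,26,36)))),B[c]) for c in cs),s) for s in range(-90,10,1)]
  print(cs,max(g))
E
```

```text
scene det [325.06766917 206.2556391 ] 133 [ 0.53463454 -0.00659919  0.017     ] knob [277.6, 187.8] [ 0.4699378  -0.08618637  0.05      ]
side det [303.78531073 247.1299435 ] 177 [ 0.53878911 -0.00826988  0.017     ] knob [247.8, 228.9] [ 0.63426535 -0.06310756  0.05      ]
[ 0.55386824 -0.08919872  1.78041427]
['scene'] [ 0.5499 -0.0878  1.7609] -0.9805283546447754 det [[ 0.534186   -0.00632246  0.017     ]]
['side'] [ 0.5538 -0.0912  1.7468] -0.9742879271507263 det [[ 0.53921589 -0.00951142  0.017     ]]
['scene', 'side'] [ 0.5525 -0.0886  1.7408] -1.9327290058135986 det [[ 0.53844788 -0.00674853  0.017     ]]
['scene'] (np.float32(0.93121505), -36)
['side'] (np.float32(0.95148873), -37)
```

Lens rings that could be confused in the scene picture:
- The black ring on the board at (287,219) is the right one.
- The small black ring at (235,210), the pink one at (186,251) and the turquoise ones at (211,282) and (370,192) stay alone.

For the other parts, the blue board is at (280,225), the detector at (325,207), and the red knob at (322,237). The red handles at (268,188) are the cutters. The side view agrees: board (275,205), knob (247,228), detector (304,248). I'll move behind the board with the jaws shut and check from close by with the wrist camera.

>>> carry_out:
  rows:
    - [-0.035, -0.005, 0.01, 0, 0, -2]
    - [-0.07, -0.01, 0.02, 0, 0, -4]
    - [-0.105, -0.015, 0.03, 0, 0, -6]
    - [-0.14, -0.02, 0.04, 0, 0, -8]
    - [-0.175, -0.024, 0.05, 0, 0, -10.3]
    - [-0.205, -0.027, 0.06, 0, 0, -10.3]
    - [-0.205, -0.027, 0.06, 0, 0, -10.3]
    - [-0.205, -0.027, 0.06, 0, 0, -10.3]
  jaw: 255
  force: 20

```text
t: 2.1
tool_pos: [0.5731, -0.2045, 0.1588]
orientation: [-2.013, -2.412, -0.001]
force: [0.7, 0.1, 0.3]
opening: 0.0177
gripper_force: 0.0
```

```bash
cat >> h.py <<'E'
def wristRT(s):
    m=robot.camera_model("wrist"); T=np.eye(4); T[:3,:3]=cv2.Rodrigues(np.array(s["orientation"],float))[0]; T[:3,3]=s["tool_pos"]
    W=np.linalg.inv(T@np.array(m["mount"])); return m,(W[:3,:3],W[:3,3])
def shot(name):
    s=robot.read_state(); im=robot.read_camera("wrist"); cv2.imwrite("pics/"+name,im[:,:,::-1]); return s,im
E
python3 - <<'E'
from h import *
s,im=shot("w1.png"); m,RT=wristRT(s); print(s["t"],s["tool_pos"],s["orientation"],s["force"],s["opening"])
print(np.array(m["mount"]).round(3))
p=(.552,-.0888,1.75)
for n in("board","jig","latch_knob","lens_cell_1"):
    print(n,[(round(d["conf"],2),np.round(d["pixel"]),int(d["pixels"].sum())) for d in robot.outline_of("wrist",n)[:3]])
pts={"rear":[[-.0965,-.055,.036],[-.0965,.055,.036]],"lens":[[-.0215,0,.045]],"baseend":[[-.14,-.082,.01],[-.14,.082,.01]],"det":[[.083,0,.017]],"tip":[[-.115,0,.16]]}
for k,v in pts.items(): print(k,proj(m,jw(p,v),RT).round(0).tolist())
for c,px in(("scene",(324,233)),("side",(248,228))): print(c,unproj(robot.camera_model(c),px,.048))
E
```

```text
2.1 [ 0.5731477  -0.20454879  0.15882981] [-2.01332277e+00 -2.41151410e+00 -6.15953435e-04] [0.65118625 0.06022234 0.25257259] 0.017731451641969313
[[ 0.    -0.967 -0.254  0.07 ]
 [ 1.     0.     0.001  0.   ]
 [-0.001 -0.254  0.967 -0.166]
 [ 0.     0.     0.     1.   ]]
board [(0.82, array([280., 116.]), 14471), (0.3, array([280.,  44.]), 19432)]
jig [(0.81, array([280.,  44.]), 19191), (0.35, array([408., 181.]), 8740)]
latch_knob [(0.87, array([360.,  61.]), 1188)]
lens_cell_1 [(0.91, array([170., 147.]), 600), (0.87, array([280., 101.]), 1142), (0.73, array([287., 268.]), 304)]
rear [[333.0, 177.0], [221.0, 177.0]]
lens [[277.0, 96.0]]
baseend [[351.0, 212.0], [202.0, 212.0]]
det [[277.0, -21.0]]
tip [[276.0, 243.0]]
scene [ 0.6276282  -0.07088628  0.048     ]
side [ 0.63286689 -0.06666934  0.048     ]
```

View pics/w1.png

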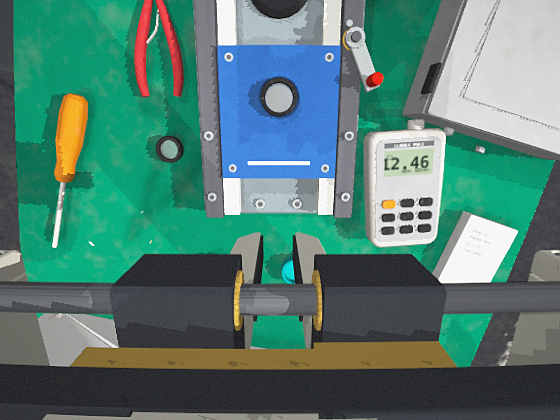

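The picture confirms the board: rear edge at row 178, lens ring centred at (280,98) in its pocket, and knob at (375,79) swung outward with a clear way. I'll descend behind the rear edge.

>>> carry_out:
  rows:
    - [0, 0, 0.03, 0, 0, 0]
    - [0, 0, 0.06, 0, 0, 0]
    - [0, 0, 0.09, 0, 0, 0]
    - [0, 0, 0.115, 0, 0, 0]
    - [0, 0, 0.13, 0, 0, 0]
    - [0, 0, 0.135, 0, 0, 0]
    - [0, 0, 0.135, 0, 0, 0]

```text
t: 3.22
tool_pos: [0.5734, -0.205, 0.0242]
orientation: [2.012, 2.412, 0.0]
force: [-0.7, -0.6, 0.9]
opening: 0.0004
gripper_force: 0.0
```

>>> carry_out:
  rows:
    - [0.006, 0, 0, 0, 0, 0]
    - [0.012, 0, 0, 0, 0, 0]
    - [0.018, 0, 0, 0, 0, 0]
    - [0.024, 0, 0, 0, 0, 0]
    - [0.03, 0, 0, 0, 0, 0]
    - [0.036, 0, 0, 0, 0, 0]
    - [0.042, 0, 0, 0, 0, 0]

```text
t: 4.1
tool_pos: [0.5662, -0.1642, 0.0246]
orientation: [2.012, 2.41, 0.0]
force: [2.2, -4.7, 3.5]
opening: 0.0005
gripper_force: 2.7
```

```bash
python3 - <<'E'
from h import *
s,im=shot("w2.png"); print(s["t"],s["tool_pos"],s["force"],s["opening"])
E
```

```text
4.1 [ 0.56622579 -0.16415754  0.0245921 ] [ 2.22288362 -4.71950055  3.50471695] 0.0005239584676006126
```

View pics/w2.png

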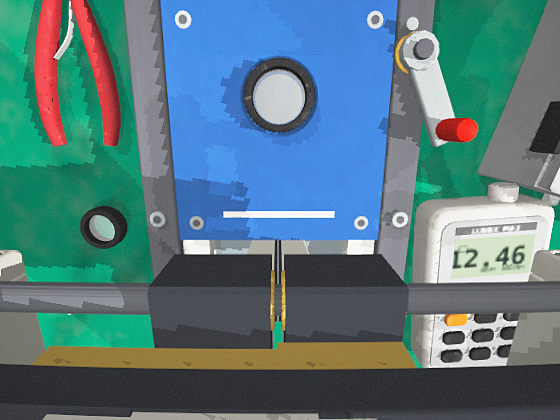

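The fingertip is pushing the middle of the rear edge at about 5 N. The board has advanced and the ring sits in its pocket, so I'll go on.

>>> carry_out:
  rows:
    - [0.006, 0, 0, 0, 0, 0]
    - [0.012, 0, 0, 0, 0, 0]
    - [0.018, 0, 0, 0, 0, 0]
    - [0.024, 0, 0, 0, 0, 0]
    - [0.03, 0, 0, 0, 0, 0]
    - [0.036, 0, 0, 0, 0, 0]
    - [0.042, 0, 0, 0, 0, 0]
    - [0.048, 0, 0, 0, 0, 0]
    - [0.054, 0, 0, 0, 0, 0]
    - [0.06, 0, 0, 0, 0, 0]
    - [0.066, 0, 0, 0, 0, 0]

```text
t: 5.52
tool_pos: [0.5536, -0.0984, 0.0236]
orientation: [-2.013, -2.412, 0.0]
force: [0.5, -4.7, -0.2]
opening: 0.0007
gripper_force: 2.2
```

```bash
python3 - <<'E'
from h import *
s,im=shot("w3.png"); print(s["t"],s["tool_pos"],s["force"],s["opening"])
a=cv2.imread("pics/w3.png"); b=robot.read_camera("side")[:,:,::-1]
b=cv2.resize(b[150:310,200:380],None,fx=2.6,fy=2.6)
a=cv2.resize(a,None,fx=.5,fy=.5); o=np.zeros((420,800,3),np.uint8); o[:210,:280]=a; o[:416,300:300+468]=b
cv2.imwrite("pics/c3.png",o)
E
```

```text
5.525 [ 0.55356914 -0.09840537  0.02359698] [ 0.5355444  -4.6567609  -0.15402683] 0.0006856934545945515
```

View pics/c3.png

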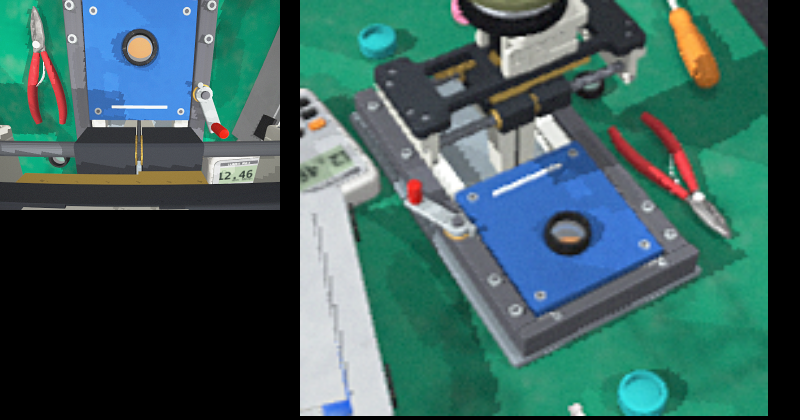

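The board is tilted over the step with about 8 mm to go, and the ring is in place. I'll creep from here.

>>> carry_out:
  rows:
    - [0.002, 0, 0, 0, 0, 0]
    - [0.004, 0, 0, 0, 0, 0]
    - [0.006, 0, 0, 0, 0, 0]
    - [0.007, 0, 0, 0, 0, 0]
    - [0.008, 0, 0, 0, 0, 0]
    - [0.008, 0, 0, 0, 0, 0]

```text
t: 6.38
tool_pos: [0.552, -0.0905, 0.0234]
orientation: [-2.012, -2.411, 0.0]
force: [-0.3, -1.8, -0.0]
opening: 0.0003
gripper_force: 0.4
```

>>> carry_out:
  rows:
    - [0.001, 0, 0, 0, 0, 0]
    - [0.002, 0, 0, 0, 0, 0]
    - [0.002, 0, 0, 0, 0, 0]

```text
t: 6.75
tool_pos: [0.5518, -0.0891, 0.0236]
orientation: [2.013, 2.412, -0.0]
force: [-0.5, -3.2, -0.9]
opening: 0.0006
gripper_force: 1.7
```

```bash
python3 - <<'E'
from h import *
s,im=shot("w4.png"); print(s["t"],s["tool_pos"],s["force"],s["opening"])
a=cv2.imread("pics/w4.png"); b=robot.read_camera("side")[:,:,::-1]
b=cv2.resize(b[190:300,240:360],None,fx=3.6,fy=3.6)
a=a[:300,140:460]; o=np.zeros((420,800,3),np.uint8); o[:300,:320]=a; o[:396,340:340+432]=b
cv2.imwrite("pics/c4.png",o)
E
```

```text
6.75 [ 0.55184261 -0.08905218  0.0236003 ] [-0.53829151 -3.17838514 -0.86865113] 0.0006432956903711578
```

View pics/c4.png

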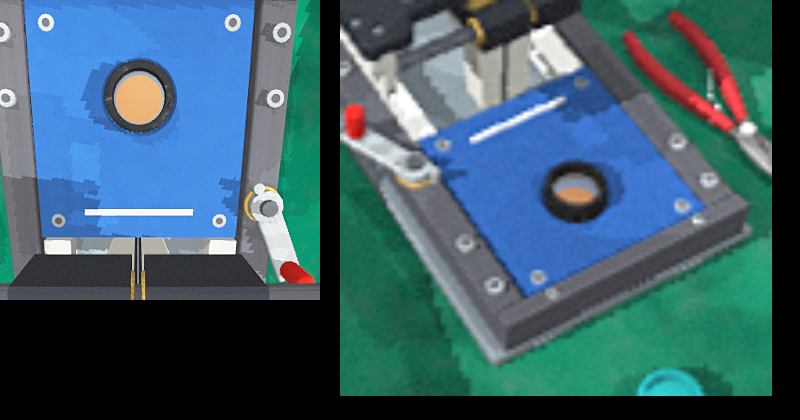

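>>> carry_out:
  rows:
    - [0.001, 0, 0, 0, 0, 0]
    - [0.002, 0, 0, 0, 0, 0]
    - [0.002, 0, 0, 0, 0, 0]

```text
t: 7.22
tool_pos: [0.5518, -0.0889, 0.0239]
orientation: [2.012, 2.41, -0.003]
force: [0.2, -11.8, -2.3]
opening: 0.0004
gripper_force: 5.8
```

```bash
cat >> h.py <<'E'
def bluew(im):
    im=im.astype(int); b=(im[...,0]>im[...,2]+70) # bgr
    b=cv2.morphologyEx(b.astype(np.uint8),cv2.MORPH_OPEN,np.ones((5,5)))
    r=np.nonzero(b[:,240:320].sum(1)>40)[0].max()
    R=np.array([(y,*np.nonzero(b[y])[0][[0,-1]]) for y in range(150,r-3)])
    l=np.polyval(np.polyfit(R[:,0],R[:,1],1),r); q=np.polyval(np.polyfit(R[:,0],R[:,2],1),r)
    return r,l.round(1),q.round(1),(q-l).round(1)
E
python3 - <<'E'
from h import *
s,im=shot("w5.png"); print(s["t"],s["tool_pos"],s["force"])
for i in(2,3,4,5): print(i,bluew(cv2.imread(f"pics/w{i}.png")))
m,RT=wristRT(s)
x=-.001
for z in(.036,.031):
    p=(.552,-.0888,1.75); P=jw(p,[[.006,-.055,z],[.006,.055,z]]); print(z,proj(m,P,RT))
E
```

```text
7.225 [ 0.55184296 -0.0889058   0.02394875] [  0.24658524 -11.81134339  -2.33667473]
2 (np.int64(239), np.float64(0.6), np.float64(494.9), np.float64(494.4))
3 (np.int64(239), np.float64(22.8), np.float64(470.1), np.float64(447.3))
4 (np.int64(236), np.float64(21.5), np.float64(473.6), np.float64(452.1))
5 (np.int64(236), np.float64(17.5), np.float64(474.5), np.float64(457.0))
0.036 [[375.17030562 244.50998863]
 [178.13659184 244.48750123]]
0.031 [[372.42214866 241.1341778 ]
 [180.91725235 241.11027481]]
```

The force rose to 12 N without motion, so the board is at the end stop. The rear edge's image row went from 239 to 236, as a 5 mm drop predicts. I'll back off, rise and look.

>>> carry_out:
  rows:
    - [-0.01, 0, 0, 0, 0, 0]
    - [-0.025, 0, 0, 0, 0, 0]
    - [-0.04, 0, -0.03, 0, 0, 0]
    - [-0.06, 0, -0.08, 0, 0, 0]
    - [-0.07, 0, -0.13, 0, 0, 0]
    - [-0.07, 0, -0.13, 0, 0, 0]
    - [-0.07, 0, -0.13, 0, 0, 0]

```text
t: 8.15
tool_pos: [0.564, -0.156, 0.1532]
orientation: [-2.013, -2.411, -0.0]
force: [-0.8, -0.5, -1.0]
opening: 0.0004
gripper_force: 0.0
```

```bash
python3 - <<'E'
from h import *
s,im=shot("w6.png"); print(s["t"],s["tool_pos"],s["orientation"],s["force"])
m,RT=wristRT(s); p=(.552,-.0888,1.75)
d=robot.outline_of("wrist","latch_knob"); print([(x["conf"],x["pixel"],x["pixels"].sum()) for x in d[:2]])
hs=cv2.cvtColor(im,cv2.COLOR_RGB2HSV); red=((hs[...,0]<6)|(hs[...,0]>174))&(hs[...,1]>190)&(hs[...,2]>90)
n,l,st,c=cv2.connectedComponentsWithStats(red.astype(np.uint8)); print([(st[i].tolist(),c[i].round(1).tolist()) for i in range(1,n) if st[i][4]>40])
for z in(.036,.031): print(z,proj(m,jw(p,[[.01,-.055,z],[.01,.055,z],[.13,.055,z],[.13,-.055,z]]),RT).round(1).tolist())
print("piv",proj(m,jw(p,[[.03,-.067,.038]]),RT))
for a in(-.6,-.4,-.2): print(a,jw(p,[[.03-.04*np.cos(a),-.067+.04*np.sin(a),.057]]),proj(m,jw(p,[[.03-.04*np.cos(a),-.067+.04*np.sin(a),.057]]),RT))
E
```

```text
8.15 [ 0.56395171 -0.15599424  0.15323256] [-2.01326837e+00 -2.41117845e+00 -4.50238885e-04] [-0.83090753 -0.49655431 -1.04449733]
[(0.74, [357.3, 115.9], np.int64(990))]
[([145, 107, 6, 32, 51], [147.5, 122.3]), ([365, 132, 16, 12, 156], [372.8, 137.1])]
0.036 [[336.9, 116.9], [217.1, 116.8], [210.9, -31.5], [343.0, -31.4]]
0.031 [[335.8, 117.0], [218.1, 117.0], [212.2, -28.6], [341.8, -28.5]]
piv [[351.63779271  93.80626674]]
-0.6 [[ 0.6406882  -0.07579687  0.057     ]] [[380.76559619 132.00924903]]
-0.4 [[ 0.63447398 -0.08081389  0.057     ]] [[372.37259137 136.49099792]]
-0.2 [[ 0.62738691 -0.08449632  0.057     ]] [[363.42619829 139.22434917]]
```

View pics/w6.png

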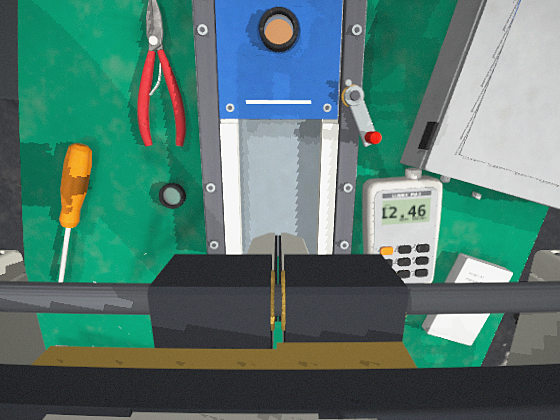

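The board's rear edge is at row 118 with its seated width, and the ring and detector are concentric at (278,30). The knob is at (373,137), the pivot at (353,97), and the box's near side runs from about (404,162) to (455,0). I'll plan the knob sweep from these.

```bash
python3 - <<'E'
from h import *
s=robot.read_state(); m,RT=wristRT(s); print(s["q"])
yaw=1.75; u=np.array([np.cos(yaw),np.sin(yaw)]); n=np.array([-u[1],u[0]]); o=np.array([.552,-.0888])
J=lambda X:np.round(np.array([(X[:2]-o)@u,(X[:2]-o)@n,X[2]])*1000,1)
for nm,px,z in(("pivot",(353.5,96),.04),("knob",(373,137),.057),("rearL",(220,118),.031),("rearR",(340,118),.031),("boxA0",(404,162),0.0),("boxA5",(404,162),.05),("boxB5",(455,0),.05),("meter",(366,182),.03),("meter2",(436,172),.03)):
    X=unproj(m,px,z,RT); print(nm,X.round(4),J(X))
ms,mc=robot.camera_model("side"),robot.camera_model("scene")
for z in(.03,.05,.07): print(z,"side corner",J(unproj(ms,(222,229),z)),"scene corner",J(unproj(mc,(329,263),z)))
for c,px in((ms,(248,224)),(mc,(324,233))): print(J(unproj(c,px,.05)))
R=cv2.Rodrigues(np.array(s["orientation"]))[0]; print("tcp",J(s["tool_pos"]),"xyaw",np.degrees(np.arctan2(R[1,0],R[0,0])-yaw))
E
```

```text
[-3.57123095e-01  1.30740396e-01  1.61123436e+00  2.64748165e-04
  1.40282555e+00 -5.37050831e-01]
pivot [ 0.6125 -0.0485  0.04  ] [ 28.8 -66.7  40. ]
knob [ 0.6333 -0.0804  0.057 ] [ -6.2 -81.5  57. ]
rearL [ 0.4968 -0.0886  0.031 ] [10.  54.2 31. ]
rearR [ 0.6067 -0.0686  0.031 ] [ 10.1 -57.4  31. ]
boxA0 [ 0.6907 -0.0982  0.    ] [ -34.  -134.8    0. ]
boxA5 [ 0.6688 -0.0964  0.05  ] [ -28.3 -113.6   50. ]
boxB5 [0.6743 0.0384 0.05  ] [ 103.3 -143.    50. ]
meter [ 0.646 -0.123  0.03 ] [-50.4 -86.4  30. ]
meter2 [ 0.7117 -0.1007  0.03  ] [ -40.2 -155.    30. ]
0.03 side corner [ -29.5 -123.3   30. ] scene corner [ -27.6 -127.7   30. ]
0.05 side corner [ -14.  -128.5   50. ] scene corner [ -41.1 -139.7   50. ]
0.07 side corner [   1.5 -133.7   70. ] scene corner [ -54.6 -151.7   70. ]
[  0.  -79.6  50. ]
[  2.6 -79.   50. ]
tcp [-67.4   1.1 151.6] xyaw 0.03878558967097279
```

>>> carry_out:
  rows:
    - [0.006, 0.01, 0, 0, 0, -10]
    - [0.012, 0.02, 0, 0, 0, -20]
    - [0.018, 0.03, 0, 0, 0, -30]
    - [0.024, 0.04, 0, 0, 0, -40]
    - [0.03, 0.05, 0, 0, 0, -50]
    - [0.036, 0.06, 0, 0, 0, -60]
    - [0.043, 0.07, 0, 0, 0, -70]
    - [0.05, 0.08, 0, 0, 0, -80]
    - [0.057, 0.09, 0, 0, 0, -90]
    - [0.064, 0.1, 0, 0, 0, -100]
    - [0.069, 0.108, 0, 0, 0, -110]
    - [0.069, 0.108, 0, 0, 0, -112]

```text
t: 9.75
tool_pos: [0.6572, -0.0676, 0.1516]
orientation: [0.876, -3.014, -0.002]
force: [-0.2, -0.1, -0.1]
opening: 0.0001
gripper_force: 0.0
```

```bash
cat >> h.py <<'E'
yaw=1.75; U=np.array([np.cos(yaw),np.sin(yaw)]); N=np.array([-U[1],U[0]]); O=np.array([.552,-.0888])
J=lambda X:np.round(np.array([(X[:2]-O)@U,(X[:2]-O)@N,X[2]])*1000,1)
def tcp():
    s=robot.read_state(); R=cv2.Rodrigues(np.array(s["orientation"]))[0]
    y=np.degrees(np.arctan2(R[1,0],R[0,0])-yaw); print(s["t"],"tcp",J(s["tool_pos"]),"yaw",y.round(1),"q",np.round(s["q"],2),"F",np.round(s["force"],1)); return s,y
def rows(pts):  # jig mm x,y,z,yaw -> tool rows
    s,y=tcp(); c=J(s["tool_pos"]); t=np.radians(y)
    for x,yy,z,w in pts:
        d=np.array([x,yy])-c[:2]; print([round(v/1000,4) for v in(d@[np.cos(t),np.sin(t)],d@[np.sin(t),-np.cos(t)],c[2]-z)]+[0,0,round(y-w,1)])
def arc(a,d,z=45):
    k=np.array([29.5-40*np.cos(a),-67.5+40*np.sin(a)]); p=k-d*np.array([np.sin(a),np.cos(a)]); return [*p,z,90-np.degrees(a)]
E
python3 - <<'E'
from h import *
s,im=shot("w7.png"); m,RT=wristRT(s)
print(proj(m,[unproj(m,(280,200),.057,RT)],RT))
hs=cv2.cvtColor(im,cv2.COLOR_RGB2HSV); red=((hs[...,0]<6)|(hs[...,0]>174))&(hs[...,1]>190)&(hs[...,2]>90)
n,l,st,c=cv2.connectedComponentsWithStats(red.astype(np.uint8))
for i in range(1,n):
    if st[i][4]>40: print(st[i],c[i],J(unproj(m,c[i],.055,RT)))
rows([arc(-.38,26,45)])
print([arc(-.38,26)])
E
```

```text
[[280. 200.]]
[272 172  11  13 120] [277.04166667 178.10833333] [ -7.9 -84.8  55. ]
9.8 tcp [   1.6 -107.1  151.8] yaw -247.9 q [-0.18  0.33  1.38 -0.    1.43 -2.32] F [-0.8  0.9  0.1]
[np.float64(0.0004), np.float64(0.0006), np.float64(0.1068), 0, 0, np.float64(-359.7)]
[[np.float64(1.997346781677141), np.float64(-106.48209930150858), 45, np.float64(111.77239621497128)]]
```

>>> carry_out:
  rows:
    - [0, 0, 0.03, 0, 0, 0]
    - [0, 0, 0.06, 0, 0, 0]
    - [0, 0, 0.09, 0, 0, 0]
    - [0, 0, 0.107, 0, 0, 0]
    - [0, 0, 0.107, 0, 0, 0]

```text
t: 10.42
tool_pos: [0.6564, -0.0685, 0.0447]
orientation: [0.871, -3.015, -0.002]
force: [0.0, -0.3, 0.0]
opening: 0.0005
gripper_force: 0.0
```

```bash
python3 - <<'E'
from h import *
rows([arc(-.4,d,44) for d in(20,14)]+[arc(a,14,44) for a in np.arange(-.25,1.26,.16)])
E
```

```text
10.425 tcp [   1.4 -106.3   44.7] yaw -248.1 q [-0.18  0.43  1.46 -0.    1.26 -2.31] F [ 0.  -0.3  0. ]
[np.float64(0.0048), np.float64(0.0009), np.float64(0.0007), 0, 0, np.float64(-361.0)]
[np.float64(0.0108), np.float64(0.0008), np.float64(0.0007), 0, 0, np.float64(-361.0)]
[np.float64(0.0169), np.float64(-0.0009), np.float64(0.0007), 0, 0, np.float64(-352.4)]
[np.float64(0.0236), np.float64(-0.0018), np.float64(0.0007), 0, 0, np.float64(-343.2)]
[np.float64(0.0304), np.float64(-0.0015), np.float64(0.0007), 0, 0, np.float64(-334.0)]
[np.float64(0.037), np.float64(-0.0002), np.float64(0.0007), 0, 0, np.float64(-324.9)]
[np.float64(0.0434), np.float64(0.0022), np.float64(0.0007), 0, 0, np.float64(-315.7)]
[np.float64(0.0493), np.float64(0.0055), np.float64(0.0007), 0, 0, np.float64(-306.5)]
[np.float64(0.0546), np.float64(0.0097), np.float64(0.0007), 0, 0, np.float64(-297.4)]
[np.float64(0.0591), np.float64(0.0148), np.float64(0.0007), 0, 0, np.float64(-288.2)]
[np.float64(0.0628), np.float64(0.0204), np.float64(0.0007), 0, 0, np.float64(-279.0)]
[np.float64(0.0655), np.float64(0.0266), np.float64(0.0007), 0, 0, np.float64(-269.9)]
```

>>> carry_out:
  rows:
    - [0.005, 0.001, 0, 0, 0, 0]
    - [0.011, 0.001, 0, 0, 0, 0]
    - [0.017, -0.001, 0, 0, 0, 8]
    - [0.024, -0.002, 0, 0, 0, 17]
    - [0.03, -0.0015, 0, 0, 0, 26]
    - [0.037, 0, 0, 0, 0, 35]

```text
t: 11.18
tool_pos: [0.6275, -0.0891, 0.0482]
orientation: [0.083, 3.138, -0.001]
force: [2.0, -0.9, 1.0]
opening: 0.0002
gripper_force: 0.6
```

```bash
python3 - <<'E'
from h import *
s,im=shot("w8.png"); m,RT=wristRT(s)
im2=robot.read_camera("side")[:,:,::-1]
b=cv2.resize(im2[190:300,220:340],None,fx=3.2,fy=3.2); o=np.zeros((420,790,3),np.uint8); o[:300,:400]=im[:300,80:480,::-1]; o[:352,402:402+384]=b[:, :384]
cv2.imwrite("pics/c8.png",o)
print(arc(.23,14,44))
rows([arc(a,14,44) for a in np.arange(.37,1.5,.16)])
E
```

```text
[np.float64(-12.638341129707635), np.float64(-72.01222858866771), 44, np.float64(76.82197071199107)]
11.275 tcp [-13.6 -73.7  48. ] yaw 76.9 q [-0.22  0.35  1.55 -0.    1.24 -1.74] F [ 0.5 -1.1  0.2]
[np.float64(0.0076), np.float64(-0.001), np.float64(0.004), 0, 0, np.float64(8.1)]
[np.float64(0.0143), np.float64(-0.0018), np.float64(0.004), 0, 0, np.float64(17.2)]
[np.float64(0.0211), np.float64(-0.0015), np.float64(0.004), 0, 0, np.float64(26.4)]
[np.float64(0.0277), np.float64(-0.0001), np.float64(0.004), 0, 0, np.float64(35.6)]
[np.float64(0.034), np.float64(0.0023), np.float64(0.004), 0, 0, np.float64(44.7)]
[np.float64(0.0399), np.float64(0.0057), np.float64(0.004), 0, 0, np.float64(53.9)]
[np.float64(0.0452), np.float64(0.01), np.float64(0.004), 0, 0, np.float64(63.1)]
[np.float64(0.0497), np.float64(0.015), np.float64(0.004), 0, 0, np.float64(72.2)]
```

View pics/c8.png

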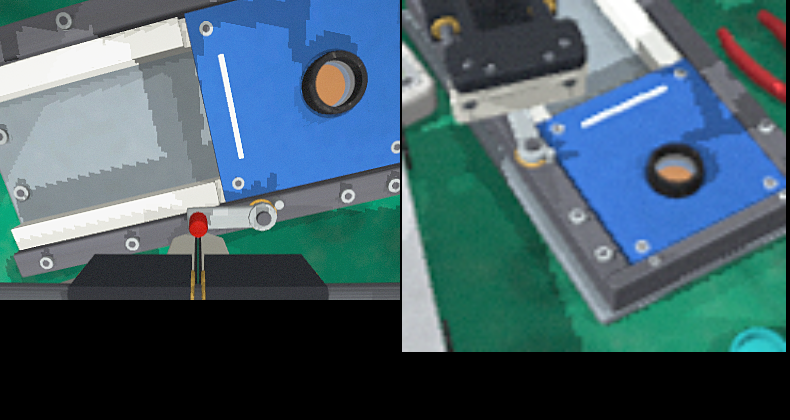

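The knob is moving round ahead of the fingertip, as wrist-crop pixel (198,222) shows, and the board and ring are in place. I'll continue the arc.

>>> carry_out:
  rows:
    - [0.0075, -0.001, 0.001, 0, 0, 8]
    - [0.0145, -0.002, 0.002, 0, 0, 17]
    - [0.021, -0.0015, 0.003, 0, 0, 26]
    - [0.0275, 0, 0.003, 0, 0, 35]
    - [0.034, 0.0025, 0.003, 0, 0, 44]
    - [0.04, 0.0055, 0.003, 0, 0, 54]
    - [0.045, 0.01, 0.003, 0, 0, 63]
    - [0.05, 0.015, 0.003, 0, 0, 72]
    - [0.05, 0.015, 0.003, 0, 0, 72]

```text
t: 12.4
tool_pos: [0.5778, -0.0709, 0.0444]
orientation: [1.9, 2.501, 0.001]
force: [-0.8, 0.3, -0.7]
opening: 0.0004
gripper_force: 0.0
```

```bash
cat >> h.py <<'E'
def knob(name):
    s,im=shot(name); m,RT=wristRT(s)
    hs=cv2.cvtColor(im,cv2.COLOR_RGB2HSV); red=((hs[...,0]<6)|(hs[...,0]>174))&(hs[...,1]>190)&(hs[...,2]>90)
    n,l,st,c=cv2.connectedComponentsWithStats(red.astype(np.uint8))
    for i in range(1,n):
        if st[i][4]>60:
            k=J(unproj(m,c[i],.054,RT)); print(st[i],c[i].round(),k,"angle",np.arctan2(k[1]+67.5,29.5-k[0]).round(3))
    return im
E
python3 - <<'E'
from h import *
knob("w9.png")
rows([arc(a,14,44) for a in (1.57,1.6)])
E
```

```text
[270 213  19  26 388] [279. 226.] [ 29.4 -28.5  54. ] angle 1.568
12.45 tcp [ 12.9 -28.5  44.2] yaw 5.4 q [-0.21  0.23  1.7  -0.    1.2  -0.48] F [-0.3 -0.2  0.2]
[np.float64(0.0026), np.float64(-0.0007), np.float64(0.0002), 0, 0, np.float64(5.3)]
[np.float64(0.0039), np.float64(-0.001), np.float64(0.0002), 0, 0, np.float64(7.1)]
```

>>> carry_out:
  rows:
    - [-0.012, 0, 0, 0, 0, 3]
    - [-0.03, 0, 0, 0, 0, 5]
    - [-0.045, 0, -0.03, 0, 0, 5]
    - [-0.05, 0, -0.06, 0, 0, 5]
    - [-0.05, 0, -0.06, 0, 0, 5]

```text
t: 13.08
tool_pos: [0.5932, -0.1217, 0.1068]
orientation: [2.011, 2.406, 0.003]
force: [1.3, -0.3, 0.6]
opening: 0.0002
gripper_force: 0.0
```

```bash
python3 - <<'E'
from h import *
im=knob("w10.png"); tcp()
b=robot.read_camera("side")[:,:,::-1]
b=cv2.resize(b[190:300,220:340],None,fx=3.2,fy=3.2); o=np.zeros((420,790,3),np.uint8); o[:300,:400]=im[:300,110:510,::-1]; o[:352,402:402+384]=b
cv2.imwrite("pics/c10.png",o)
E
```

```text
[ 87 110   7  61  97] [ 90. 140.] [ 21.3 100.9  54. ] angle 1.522
[261 123  15  14 164] [268. 129.] [ 27.6 -28.8  54. ] angle 1.522
13.125 tcp [-38.6 -33.4 104.7] yaw -0.0 q [-0.29  0.22  1.6  -0.    1.32 -0.46] F [-0.1 -0.3 -0.7]
```

View pics/c10.png

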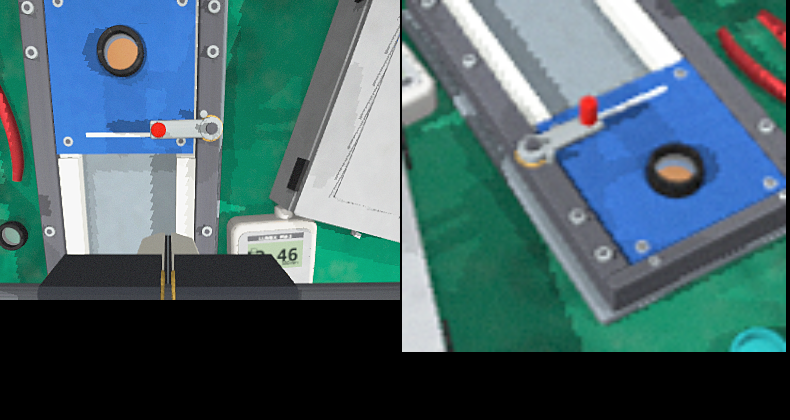

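The latch lies almost square but looks about 2° short, so I'll give it one small extra nudge.

>>> carry_out:
  rows:
    - [0.005, -0.005, 0.025, 0, 0, 0]
    - [0.015, -0.005, 0.05, 0, 0, 0]
    - [0.025, -0.005, 0.06, 0, 0, 0]
    - [0.037, -0.005, 0.06, 0, 0, 0]
    - [0.047, -0.005, 0.06, 0, 0, 0]
    - [0.051, -0.005, 0.06, 0, 0, 0]
    - [0.053, -0.005, 0.06, 0, 0, 0]
    - [0.054, -0.005, 0.06, 0, 0, 0]
    - [0.054, -0.005, 0.06, 0, 0, 0]

```text
t: 14.3
tool_pos: [0.5769, -0.0679, 0.0445]
orientation: [2.012, 2.41, 0.0]
force: [1.2, -4.6, 2.6]
opening: 0.0002
gripper_force: 2.3
```

```bash
python3 - <<'E'
from h import *
knob("w11.png");tcp()
E
```

```text
[268 215  20  25 387] [278. 227.] [ 31.7 -28.8  54. ] angle 1.628
14.35 tcp [ 16.2 -28.2  44.4] yaw 0.0 q [-0.2   0.23  1.71 -0.    1.2  -0.38] F [-0.2 -4.5  2.8]
```

>>> carry_out:
  rows:
    - [-0.012, 0, 0, 0, 0, 0]
    - [-0.03, 0, 0, 0, 0, 0]
    - [-0.045, 0, -0.03, 0, 0, 0]
    - [-0.055, 0, -0.06, 0, 0, 0]
    - [-0.055, 0, -0.1, 0, 0, 0]
    - [-0.055, 0, -0.1, 0, 0, 0]

```text
t: 15.1
tool_pos: [0.5884, -0.123, 0.1477]
orientation: [2.01, 2.406, 0.004]
force: [0.4, 0.1, 1.1]
opening: 0.0009
gripper_force: 0.0
```

```bash
python3 - <<'E'
from h import *
im=knob("w12.png"); tcp()
b=robot.read_camera("side")[:,:,::-1]
b=cv2.resize(b[190:300,220:340],None,fx=3.2,fy=3.2); o=np.zeros((420,790,3),np.uint8); o[:300,:400]=im[:300,110:510,::-1]; o[:352,402:402+384]=b
cv2.imwrite("pics/c12.png",o)
E
```

```text
[269 120  13  12 111] [275. 125.] [ 29.9 -28.9  54. ] angle 1.581
15.15 tcp [-39.3 -28.6 145.3] yaw -0.0 q [-0.29  0.17  1.58  0.    1.39 -0.47] F [-0.1  1.  -0.2]
```

View pics/c12.png

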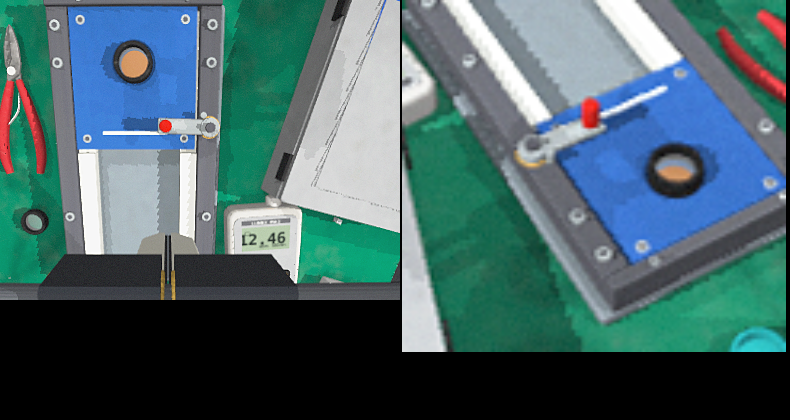

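The latch lies square across the seated board, with the knob at (165,126), level with the pivot at (209,127). The ring is in its pocket and the bystanders are unmoved, so I'll hand in.

```bash
python3 -c "
from plant import robot
print(robot.close_job())"
```

```text
the job is handed in; nothing more can be done
None
```

The board is seated in its nest and the latch lies square across it (about 1.58 rad by camera); the ring stayed in its pocket, nothing else appears to have moved, and the job is handed in at about 15 s, with no verdict returned.

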